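# Present the orange-lidded canister to the code reader

## Task

Book in the overhauled injector nozzle: stand the canister with the orange lid upright inside the yellow ring of the code reader, turned so that its code patch squarely faces the reader's red window, and let go of it. Set it down, do not drop it or tip it over, and leave the canisters with the blue and the black lid where they stand.

Things in the scene. Friction and masses are not known exactly. Their poses are not given: they have to be found in the camera images.
- orange_centre (a point): Centre (half-way up) of the canister with the ORANGE lid: an aluminium parts canister, an upright cylinder 50 mm in diameter and 84 mm high, about 0.25 kg, loose, straight-sided, standing on the bench at first. White code patch with black bars on one side, below the 18 mm high lid; a white stripe on the lid runs from its middle towards the patch. x axis: from the canister's axis out through the patch; z: up.
- reader_window (a point): Centre of the fixed code reader's red window, 48 mm above the bench. x axis: level, from the ring into the window; z: up. A canister in the middle of the yellow ring (inner diameter 80 mm, painted on a 6 mm thick, 110 mm wide plate) has its centre 85 mm from here along -x, at this height, and faces the window if its x axis points along this x. Black head behind the window: 62 deep, 90 wide, top 80 mm up.
- blue_centre (a point): Centre (half-way up) of the canister with the BLUE lid, a bystander: an aluminium parts canister, an upright cylinder 50 mm in diameter and 84 mm high, loose, otherwise like the orange-lidded one.
- black_centre (a point): Centre (half-way up) of the canister with the BLACK lid, a bystander: an aluminium parts canister, an upright cylinder 50 mm in diameter and 84 mm high, loose, otherwise like the orange-lidded one.
Things that resemble listed ones, but are neither listed nor needed, are in the scene too. What is shaped like the part that bears orange_centre but purple is not meant. Of the things that look like the part that bears reader_window, take the one that is farthest from the robot's base at the start.

How it is judged:
By the outcome, as a careful person would: the job done as asked, in the order asked, and still so for the second after the job is handed in, with the robot touching nothing.
It also fails if it takes over 35 s, if anything falls off the work surface, if the arm or the gripper's body presses on something with over 40 N, if the wrist force passes 120 N, or if a joint passes its speed limit or range.

## Robot

A 6-joint arm with a two-finger parallel gripper is mounted at the origin on the work surface. World frame = base frame: x ahead of the robot, y to its left, z up, the work surface at z = 0. Lengths are in m, angles in rad, forces in N, time in s.
With the tool pointing down it reaches from about 0.25 to 0.775 m from the base axis. Payload 4 kg.
Tool frame: the origin (TCP) lies midway between the tips of the shut fingers; the grasp point (between the pads) lies 19 mm behind it (grip_point_offset is the distance from the TCP to the grasp point, in m); z points along the fingers, y is the direction in which the jaws open and shut (so a half turn about z gives the same grasp; the last joint's range is limited). The gripper opens to 85 mm and grips with 20 to 120 N. Pads are 22 mm wide; open, the fingers measure 114 mm over their backs; the gripper's body (76 mm by 85 mm) begins 54 mm behind the grasp point. The pads swing forward as they close: fully open they stand 13 mm farther back than shut.
Start: joints at [-1.357, 0.087, 1.371, -0, 1.684, -0.103], TCP at [0.171, -0.523, 0.231] pointing down, gripper open.
Joint ranges: [-3.1, 3.1], [-0.76, 2.03], [0.27, 2.55], [-1.08, 4.22], [0.17, 2.65], [-2.57, 2.57]. Speed limits (rad/s): [2.79, 2.79, 3.14, 3.14, 3.14, 3.14].

## Interface

Orientations are given as a rotation vector (axis times angle).
In Python, from rig import * gives the robot as it stands.
- The arm moves only by the tool send_rows, never from a script. Its argument "commands" is a list of rows, each a list of 3 entries, a list of its own where there are three numbers: the shift along the tool's x, y, z in m, then the turn, a rotation vector about the tool's x, y, z in degrees, then the closure, from 0 (fully open) to 1 (shut). In form: [[[x, y, z], [rx, ry, rz], fingers], ...]. A call has 1 to 12 rows; each row is the pose to reach, as a shift and turn from the pose commanded when the call began, along the tool's axes at that moment; what a row does not reach only later rows make up. A row lasts 1/10 s, in which the tool goes at most 50 mm and 8.59 degrees, less where a joint would pass 70% of its speed; a pose out of reach is approached as far as the arm can. A call with a gripper value outside its range is refused whole. The fingers move at their own pace and stop on an object; the grip force is fixed at half the most. Time passes only in rows, so rows that repeat a pose let the fingers close. It gives the time, the measured TCP pose, the force and the opening at its end, in the units of the state.
- read_state(): the state, without advancing time (a new reading comes with each control period).
- grab_frame(name): name is "scene" or "side" or "wrist"; returns (picture, depth): 420x560x3 uint8, red, green, blue; 420x560 float32, m along the optical axis (not along the pixel's ray), 0 where there is no reading.
- get_calibration(name): a dict with "mtx" (3x3 intrinsics, pixels), "k1" (the pictures are not rectified: a ray, as slopes to the right and down, at radius r is drawn at 1 + k1 r^2 times it, then the intrinsics apply), "world_to_cam" (4x4, takes a point from world to camera coordinates). Camera axes: x right, y up, looking along -z (the intrinsics and any distortion apply to the point x, -y, -z); pixel columns grow to the right and rows downward; lengths in m; the calibration is good to about 2 mm. A picture is of the moment at which its call begins: read the wrist's pose just before it. get_calibration takes no time and is no camera call; for the wrist camera it gives the pose at the moment of the call.
- hand_in(): hands the job in, once; it reports no verdict.
The state is a dict: "t": time; "joint_pos": joint angles; "dq": joint speeds; "joint_torque": joint torques, N m; "position": TCP position; "eef_rot": TCP orientation; "contact_force": force on the tool from outside, world axes, zero at the start; "ft_torque": the same for the moment, N m; "width": finger opening in m.
Only numpy, scipy, OpenCV 4.12 (cv2) and the standard library are available. Lean on these libraries where they do the work, as an engineer would, in place of code of your own. Each camera call takes 0.05 s, during which the arm holds its last target.

## Working session

There is one attempt and no reset: what is moved stays moved. The work goes in short steps, Python scripts to look and compute and a tool call to move; the robot and the scene stay as the last step left them, time stands still between calls to the robot, and variables do not carry over. Pictures are saved under pics/ and viewed, and the job is handed in when it is done.

Besides the shell and the picture viewer there is one more tool, called after "Emit:" by a JSON object that holds its "api" and its "payload", one argument or row to a line. send_rows: Moves the arm, as the interface text tells. Its arguments: {"type":"object","properties":{"commands":{"type":"array","items":{"type":"array"}}},"required":["commands"]}

```bash
mkdir -p pics
cat > h.py <<'E'
from rig import *
import numpy as np, cv2, pickle
def snap(n,tag):
    c=get_calibration(n); p,d=grab_frame(n)
    pickle.dump((p,d,c),open(f'pics/{tag}.pkl','wb')); cv2.imwrite(f'pics/{tag}.png',p[:,:,::-1]); return p,d,c
def load(tag): return pickle.load(open(f'pics/{tag}.pkl','rb'))
def ray(c,uv):
    K=np.array(c['mtx']);k=c['k1'];W=np.array(c['world_to_cam'])
    x=(np.atleast_2d(uv)-[K[0,2],K[1,2]])/[K[0,0],K[1,1]]
    r=x.copy()
    for _ in range(20): r=x/(1+k*(r**2).sum(1,keepdims=True))
    dc=np.c_[r[:,0],-r[:,1],-np.ones(len(r))]
    R=W[:3,:3]; return -R.T@W[:3,3], dc@R
def plane(c,uv,z):
    o,d=ray(c,uv); return o+d*((z-o[2])/d[:,2])[:,None]
def proj(c,P):
    K=np.array(c['mtx']);W=np.array(c['world_to_cam'])
    q=np.atleast_2d(P)@W[:3,:3].T+W[:3,3]; s=np.c_[q[:,0],-q[:,1]]/-q[:,2:]
    s=s*(1+c['k1']*(s**2).sum(1,keepdims=True)); return s*[K[0,0],K[1,1]]+[K[0,2],K[1,2]]
E
python3 - <<'E'
from h import *
for n in ("scene","side","wrist"): snap(n,n+'0')
print(read_state())
E
```

```text
{'t': 0.15, 'joint_pos': array([-1.35711574e+00,  8.77898550e-02,  1.37191075e+00,  3.77619975e-05,
        1.68364897e+00, -1.03105176e-01]), 'dq': array([ 0.00130122, -0.00049609, -0.00408862,  0.00017208, -0.00128003,
       -0.00085924]), 'joint_torque': array([ 1.62370528e-03, -3.52374029e+01, -3.13678908e+01, -8.64788603e-05,
        8.08566314e-03, -8.13942961e-06]), 'position': array([ 0.17125255, -0.52224137,  0.23040367]), 'eef_rot': array([-3.10053099e+00, -4.95257361e-01,  9.35957266e-05]), 'contact_force': array([-0.23627463, -0.40196375,  0.21295592]), 'ft_torque': array([-0.02286008, -0.03674475,  0.03699704]), 'width': 0.08548661481653935}
```

View pics/scene0.png

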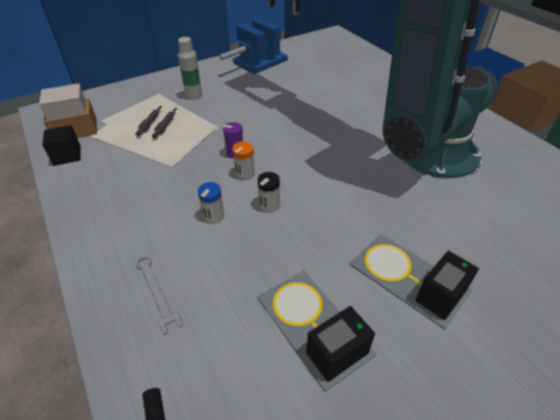

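View pics/side0.png

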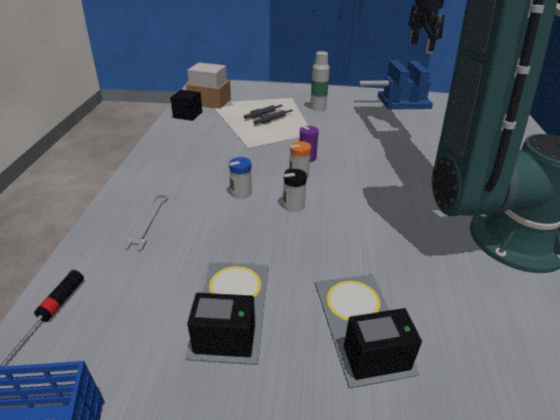

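View pics/wrist0.png

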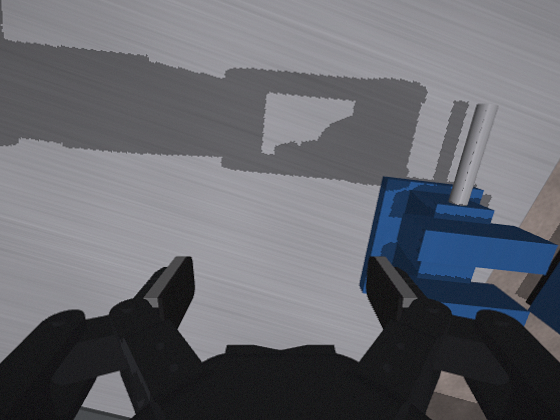

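Scene picture: orange lid at (243,151), purple decoy at (233,135), blue (209,192), black (268,183). The two readers have rings at (297,303) and (388,262). Next I measure them all.

Run:
```python
from h import *
for t in('scene0','side0'):
    p,d,c=load(t); h=cv2.cvtColor(p,cv2.COLOR_RGB2HSV)
    for n,lo,hi in(('orange',(5,170,120),(14,255,255)),('blue',(105,200,60),(125,255,255)),('purple',(130,100,40),(155,255,255)),('yellow',(20,130,120),(32,255,255)),):
        m=cv2.inRange(h,lo,hi); N,l,s,ce=cv2.connectedComponentsWithStats(m)
        for i in range(1,N):
            if 60<s[i,4]<1500:
                print(t,n,s[i],ce[i].round(1),'z.084',plane(c,ce[i],.084)[0].round(3),'z.075',plane(c,ce[i],.075)[0].round(3),'z.006',plane(c,ce[i],.006)[0].round(3))
                if n=='yellow':
                    k=max(cv2.findContours((l==i).astype(np.uint8),0,1)[0],key=cv2.contourArea)
                    print('   ell',cv2.fitEllipse(k))
    print(c['world_to_cam'].round(3))
p,d,c=load('scene0');a=cv2.resize(p[110:230,180:300],None,fx=5,fy=5,interpolation=2)
cv2.imwrite('pics/c1.png',a[:,:,::-1])
p,d,c=load('side0');a=cv2.resize(p[110:220,215:345],None,fx=5,fy=5,interpolation=2)
cv2.imwrite('pics/c2.png',a[:,:,::-1])
p,d,c=load('scene0');a=cv2.resize(p[225:385,250:490],None,fx=3,fy=3,interpolation=2)
cv2.imwrite('pics/c3.png',a[:,:,::-1])
```

```text
scene0 orange [233 142  20  17 218] [243.8 149.2] z.084 [ 0.485 -0.178  0.084] z.075 [ 0.48  -0.189  0.075] z.006 [ 0.442 -0.273  0.006]
scene0 blue [467  49  56  32 690] [492.4  61.6] z.084 [-0.398 -0.179  0.084] z.075 [-0.416 -0.19   0.075] z.006 [-0.557 -0.274  0.006]
scene0 blue [199 183  21  18 219] [210.6 191.3] z.084 [ 0.612 -0.084  0.084] z.075 [ 0.609 -0.093  0.075] z.006 [ 0.587 -0.166  0.006]
scene0 purple [223 122  19  36 379] [232.3 136.2] z.084 [ 0.485 -0.24   0.084] z.075 [ 0.48  -0.252  0.075] z.006 [ 0.443 -0.343  0.006]
scene0 yellow [365 244  46  37 281] [387.8 263.5] z.084 [0.417 0.254 0.084] z.075 [0.411 0.249 0.075] z.006 [0.365 0.216 0.006]
   ell ((387.6697998046875, 262.2501220703125), (34.181785583496094, 46.43396759033203), 108.07589721679688)
scene0 yellow [273 283  49  44 379] [297.6 305.7] z.084 [0.601 0.243 0.084] z.075 [0.598 0.239 0.075] z.006 [0.574 0.205 0.006]
   ell ((297.44525146484375, 304.1953430175781), (42.59602737426758, 49.434635162353516), 108.1065902709961)
[[-0.863  0.505 -0.011  0.431]
 [-0.363 -0.605  0.708  0.139]
 [ 0.351  0.615  0.7
[... 459 characters left out ...]
333] [310.2 139. ] z.084 [ 0.464 -0.223  0.084] z.075 [ 0.464 -0.24   0.075] z.006 [ 0.466 -0.375  0.006]
side0 yellow [231 267  29  30  71] [252.  279.4] z.084 [0.532 0.256 0.084] z.075 [0.533 0.248 0.075] z.006 [0.545 0.183 0.006]
   ell ((234.12490844726562, 285.1092834472656), (36.28355407714844, 49.97616958618164), 83.9055404663086)
side0 yellow [327 281  53  39 199] [348.7 297.6] z.084 [0.384 0.277 0.084] z.075 [0.383 0.269 0.075] z.006 [0.373 0.207 0.006]
   ell ((353.03082275390625, 300.7467956542969), (37.77522277832031, 50.92473220825195), 103.34235382080078)
[[-0.995 -0.096  0.019  0.503]
 [ 0.072 -0.585  0.808 -0.072]
 [-0.066  0.805  0.59  -0.866]
 [ 0.     0.     0.     1.   ]]
```

View pics/c1.png

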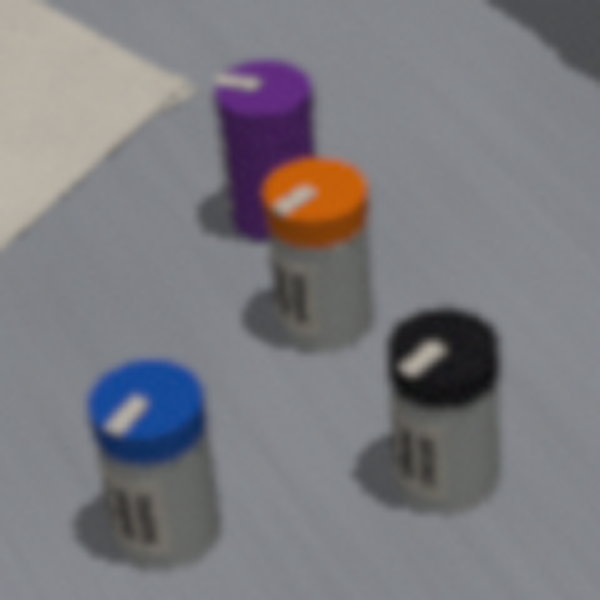

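View pics/c2.png

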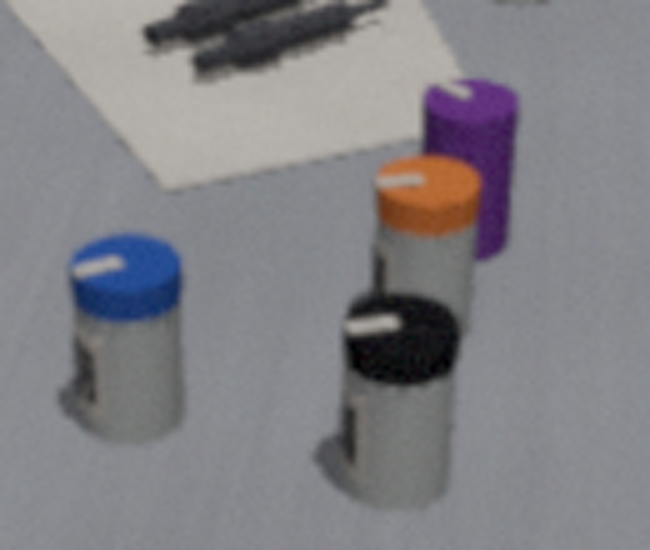

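View pics/c3.png

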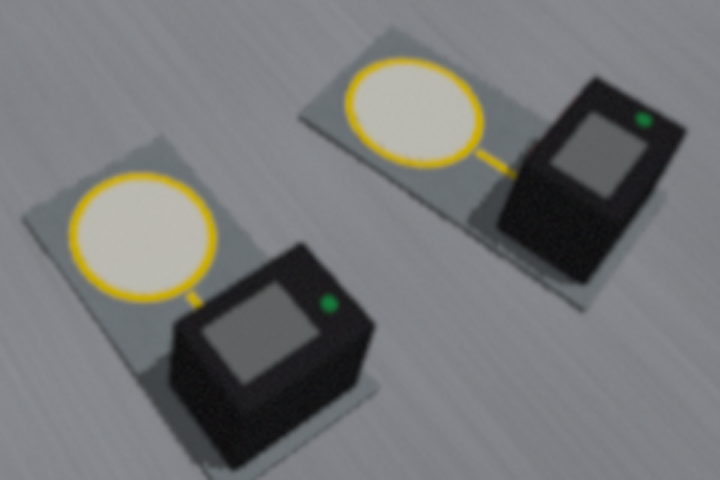

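The two readers have rings at scene (297,304), about (0.57, 0.20) and 0.61 m out, and scene (388,262), about (0.37, 0.21) and 0.42 m out. The first is farther from the base, so that is the target. The canister is the orange lid with grey body at scene (243,150). The purple one behind it, at (232,136), is the decoy. Next I plan a wrist view above the canisters.

Run:
```python
from h import *
from scipy.spatial.transform import Rotation as Ro
s=read_state(); R=Ro.from_rotvec(s['eef_rot']).as_matrix()
c=get_calibration('wrist'); W=c['world_to_cam']; cp=-W[:3,:3].T@W[:3,3]
print('tool R',R.round(3)); print('cam in tool',(R.T@(cp-s['position'])).round(4)); print('cam axes in tool',(R.T@W[:3,:3].T).round(3)); print(c['mtx'],c['k1'])
# black lid & positions by depth-free: black top
p,d,c=load('scene0')
for n,uv in dict(orange=(243.2,149),blue=(209.5,189),purple=(232.8,128.5),black=(268.5,178.5)).items(): print(n,plane(c,uv,.084)[0].round(3))
for t,dd in dict(scene0=[(297.4,304.2)],side0=[(236,284.5)]).items():
    p,d,c=load(t)
    print(t,plane(c,dd,.006).round(3))
tg=np.array([.484,-.178,.29])-s['position']; print('shift',R.T@tg)
```

```text
tool R [[ 0.95   0.312 -0.   ]
 [ 0.312 -0.95   0.002]
 [ 0.    -0.002 -1.   ]]
cam in tool [ 0.0731  0.0005 -0.1434]
cam axes in tool [[ 0.001  0.959  0.283]
 [ 1.    -0.    -0.001]
 [-0.001  0.283 -0.959]]
[[292.30184804   0.         279.9460143 ]
 [  0.         292.30184804 207.29813167]
 [  0.           0.           1.        ]] 0.007752023989735116
orange [ 0.485 -0.18   0.084]
blue [ 0.611 -0.092  0.084]
purple [ 0.469 -0.27   0.084]
black [ 0.486 -0.056  0.084]
scene0 [[0.573 0.202 0.006]]
side0 [[0.572 0.198 0.006]]
shift [ 0.40443552 -0.22978909 -0.05910751]
```

Run:
```python
from h import *
p,d,c=load('scene0')
a=lambda u,v,z:(lambda q:(q[1]-q[0],np.degrees(np.arctan2(*(q[1]-q[0])[[1,0]]))))(plane(c,[u,v],z))
print('orange stripe',a((243,148),(235.5,152),.084))
print('ring->tick',a((297.4,304.2),(316,325),.006))
```

```text
orange stripe (array([0.02225134, 0.00472268, 0.        ]), np.float64(11.982780254642798))
ring->tick (array([-0.00590365,  0.05281012,  0.        ]), np.float64(96.37861817294697))
```

Emit:
{"api": "send_rows", "payload": {
  "commands": [
    [[0.04,-0.018,-0.03],[0,0,-8],0],
    [[0.08,-0.036,-0.03],[0,0,-16],0],
    [[0.12,-0.054,-0.03],[0,0,-24],0],
    [[0.16,-0.072,-0.03],[0,0,-32],0],
    [[0.2,-0.09,-0.03],[0,0,-40],0],
    [[0.24,-0.108,-0.03],[0,0,-48],0],
    [[0.28,-0.126,-0.03],[0,0,-56],0],
    [[0.32,-0.144,-0.03],[0,0,-64],0],
    [[0.36,-0.162,-0.03],[0,0,-72],0],
    [[0.39,-0.18,-0.03],[0,0,-72],0],
    [[0.39,-0.18,-0.03],[0,0,-72],0],
    [[0.39,-0.18,-0.03],[0,0,-72],0]
  ]
}}

```text
t: 1.35
position: [0.486, -0.2295, 0.2608]
eef_rot: [-2.216, -2.226, 0.002]
contact_force: [-0.1, 0.8, -0.1]
width: 0.0856
```

Run:
```python
from h import *
s=read_state(); print(s['t'],s['position'],s['eef_rot'],s['dq'])
snap('wrist','w1')
```

```text
1.35 [ 0.48595563 -0.22954014  0.26076643] [-2.21599482e+00 -2.22558439e+00  1.51939379e-03] [-0.03780772 -0.00971286  0.00369159 -0.00329241 -0.00058178  0.00035384]
```

View pics/w1.png

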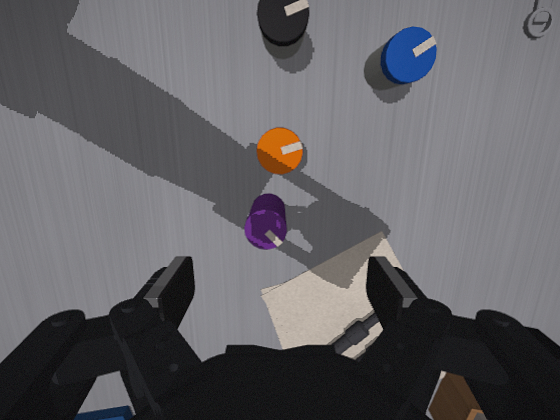

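Wrist view: the orange lid is at (280,150), with its stripe ending near (300,147). Purple is at (266,225), black at (283,15) and blue at (408,55).

Run:
```python
from h import *
p,d,c=load('w1'); h=cv2.cvtColor(p,cv2.COLOR_RGB2HSV)
m=cv2.inRange(h,(3,110,50),(16,255,255)); m[260:]=0
w=cv2.inRange(h,(0,0,150),(180,110,255))
k=max(cv2.findContours(m,0,1)[0],key=cv2.contourArea); hull=cv2.convexHull(k)
e=cv2.fitEllipse(hull); print(e)
P=plane(c,hull[:,0].astype(float),.084)[:,:2]; ctr,r=cv2.minEnclosingCircle(P.astype(np.float32)); print('circ',ctr,r)
A=np.c_[2*P,np.ones(len(P))]; q=np.linalg.lstsq(A,(P**2).sum(1),rcond=None)[0]; print('lsq',q[:2],np.sqrt(q[2]+q[:2]@q[:2]))
ms=np.zeros_like(m); cv2.drawContours(ms,[hull],-1,255,-1)
ws=cv2.bitwise_and(cv2.inRange(h,(0,0,110),(180,100,255)),cv2.erode(ms,np.ones((3,3))))
ys,xs=np.nonzero(ws); S=plane(c,np.c_[xs,ys].astype(float),.084)[:,:2]; mu=S.mean(0); _,sv,v=np.linalg.svd(S-mu)
print(len(xs),'stripe mean',mu,'pca dir',np.degrees(np.arctan2(v[0,1],v[0,0])),'centre->mean',np.degrees(np.arctan2(*(mu-ctr)[::-1])),np.linalg.norm(mu-ctr))
a=cv2.resize(p[110:260,220:340],None,fx=5,fy=4.0,interpolation=2);cv2.imwrite('pics/c4.png',a[:,:,::-1])
# stereo check with scene,side
for t in('scene0','side0'):
    p2,_,c2=load(t); print(t,proj(c2,[*ctr,.084]))
```

```text
((279.1878967285156, 150.5278778076172), (45.78604507446289, 46.61396408081055), 174.48199462890625)
circ (0.48612919449806213, -0.1890045553445816) 0.02513173222541809
lsq [ 0.48603991 -0.18905153] 0.02477584219193286
148 stripe mean [ 0.49822275 -0.18544151] pca dir -163.32290208833004 centre->mean 16.41620385177858 0.01260751477630383
scene0 [[241.20855312 147.08360273]]
side0 [[300.20995086 144.83652497]]
```

View pics/c4.png

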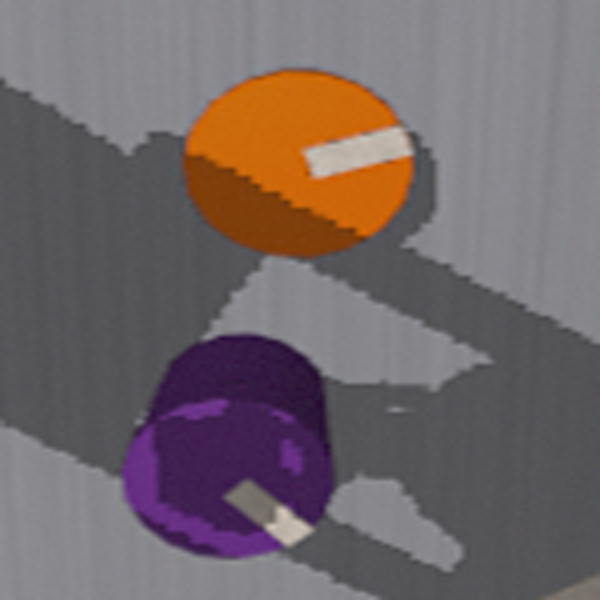

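The crop confirms it: the orange lid with the white stripe is centred at (0.486, -0.189) and heads about 16.5°. The separate all-purple can is the decoy. Moving over it and descending.

Emit:
{"api": "send_rows", "payload": {
  "commands": [
    [[0.02,0,0],[0,0,0],0],
    [[0.0405,0,0.01],[0,0,0],0],
    [[0.0405,0,0.04],[0,0,0],0],
    [[0.0405,0,0.08],[0,0,0],0],
    [[0.0405,0,0.11],[0,0,0],0],
    [[0.0405,0,0.13],[0,0,0],0],
    [[0.0405,0,0.15],[0,0,0],0],
    [[0.0405,0,0.17],[0,0,0],0],
    [[0.0405,0,0.19],[0,0,0],0],
    [[0.0405,0,0.21],[0,0,0],0],
    [[0.0405,0,0.225],[0,0,0],0],
    [[0.0405,0,0.23],[0,0,0],0]
  ]
}}

```text
t: 2.6
position: [0.4836, -0.1903, 0.0293]
eef_rot: [-2.219, -2.219, 0.002]
contact_force: [-0.9, 0.6, -0.4]
width: 0.0854
```

Run:
```python
from h import *
s=read_state(); print(s['t'],s['position'],s['contact_force'],s['width'])
p1,_,_=snap('scene','s2'); p2,_,_=snap('side','d2'); 
a=np.hstack([cv2.resize(p1[90:240,160:310],(400,400)),cv2.resize(p2[90:240,215:365],(400,400))]);cv2.imwrite('pics/c5.png',a[:,:,::-1])
```

```text
2.6 [ 0.48360119 -0.19033925  0.02933781] [-0.93514872  0.59299759 -0.40520802] 0.08536654360668025
```

View pics/c5.png

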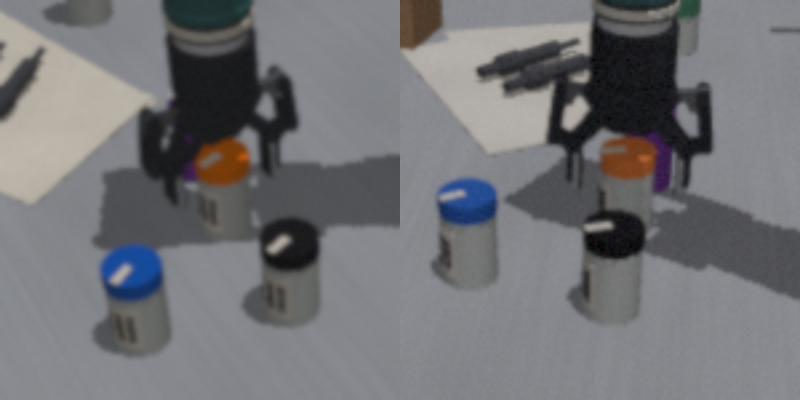

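Run:
```python
from h import *
s=read_state();print(s['position'])
p,d,c=snap('wrist','w2')
for t in('scene0','side0','w1'):
    p,d,c=load(t); h=cv2.cvtColor(p,cv2.COLOR_RGB2HSV); m=cv2.inRange(h,(3,110,50),(16,255,255))
    N,l,st,ce=cv2.connectedComponentsWithStats(m)
    u0={'scene0':(243,150),'side0':(301,149),'w1':(279,150)}[t]
    i=l[u0[1]+3,u0[0]]; ys,xs=np.nonzero(cv2.erode((l==i).astype(np.uint8),np.ones((2,2)))); 
    D=d[ys,xs]; o,r=ray(c,np.c_[xs,ys].astype(float)); P=o+r*D[:,None]; P=P[D>0]
    top=P[P[:,2]>np.percentile(P[:,2],95)-.005]; print(t,len(P),len(top),np.percentile(P[:,2],[5,50,95]).round(4),((top.max(0)+top.min(0))/2).round(4),top.mean(0).round(4),np.ptp(top,axis=0).round(3))
```

```text
[ 0.4846472  -0.19037982  0.03064167]
scene0 233 158 [0.0692 0.0826 0.0851] [ 0.4853 -0.1848  0.0835] [ 0.4824 -0.183   0.0834] [0.046 0.044 0.007]
side0 207 132 [0.0678 0.0798 0.0822] [ 0.4834 -0.1872  0.0802] [ 0.482  -0.1838  0.0806] [0.042 0.05  0.005]
w1 1406 1394 [0.0837 0.0849 0.0862] [ 0.4864 -0.189   0.0853] [ 0.4848 -0.1895  0.0849] [0.047 0.048 0.005]
```

View pics/w2.png

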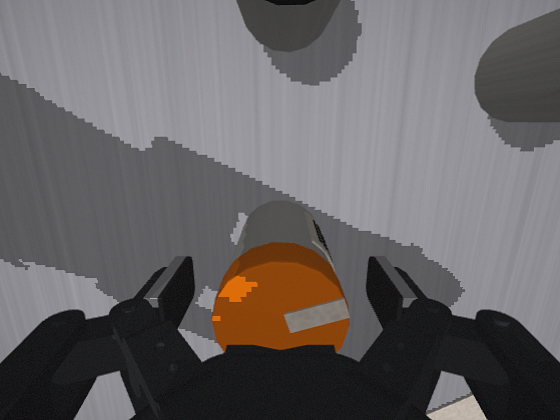

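The pads straddle the canister, whose lid is at (280,300) in the wrist view, nearly centred between the fingers. Closing now.

Emit:
{"api": "send_rows", "payload": {
  "commands": [
    [[0.001,0.001,0],[0,0,0],0.3],
    [[0.001,0.001,0],[0,0,0],1],
    [[0.001,0.001,0],[0,0,0],1],
    [[0.001,0.001,0],[0,0,0],1],
    [[0.001,0.001,0],[0,0,0],1],
    [[0.001,0.001,0],[0,0,0],1],
    [[0.001,0.001,0],[0,0,0],1],
    [[0.001,0.001,0],[0,0,0],1]
  ]
}}

```text
t: 3.55
position: [0.4874, -0.1891, 0.0326]
eef_rot: [2.217, 2.223, 0.0]
contact_force: [-1.7, 0.0, 5.1]
width: 0.0489
```

Run:
```python
from h import *
s=read_state();print(s['t'],s['position'],s['eef_rot'],s['width'],s['contact_force'])
p,d,c=snap('wrist','w3')
```

```text
3.55 [ 0.48739739 -0.189075    0.03263002] [2.21680515e+00 2.22304810e+00 2.89143352e-04] 0.048910991407828765 [-1.70862192  0.0110794   5.13041306]
```

View pics/w3.png

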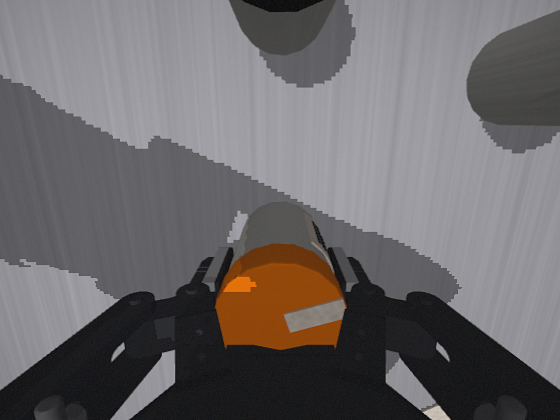

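```bash
cat > lid.py <<'E'
from h import *
from scipy.spatial.transform import Rotation as Ro
def lid(tag,pos,rot,ztop):
    p,d,c=load(tag); h=cv2.cvtColor(p,cv2.COLOR_RGB2HSV)
    R=Ro.from_rotvec(rot).as_matrix()
    m=cv2.inRange(h,(0,0,95),(180,90,255)); m[:285]=0; m[350:]=0; m[:,:270]=0; m[:,352:]=0
    N,l,st,ce=cv2.connectedComponentsWithStats(m); i=1+np.argmax(st[1:,4]); print('stripe px',st[i],ce[i])
    k=cv2.findContours((l==i).astype(np.uint8),0,1)[0][0][:,0].astype(np.float32)
    Q=plane(c,k.astype(float),ztop)[:,:2]
    (ct,sz,_)=cv2.minAreaRect((Q*1000).astype(np.float32)); 
    bx=cv2.boxPoints(cv2.minAreaRect((Q*1000).astype(np.float32))); e=[bx[1]-bx[0],bx[2]-bx[1]]; e=max(e,key=np.linalg.norm); a=np.degrees(np.arctan2(e[1],e[0]))
    tx=np.degrees(np.arctan2(R[1,0],R[0,0]))
    print('stripe mid',ct,sz,'dir',a,a-180,'tool yaw',tx)
E
python3 - <<'E'
from lid import *
lid('w3',[0.4874,-.1891,.0326],[2.2168,2.22305,0.0003],.084)
E
```

```text
stripe px [ 284  298   62   34 1177] [314.98300765 314.98640612]
stripe mid (501.747802734375, -185.8860626220703) (22.49968910217285, 8.619138717651367) dir 17.841888 -162.15811 tool yaw 90.1612458300294
```

Emit:
{"api": "send_rows", "payload": {
  "commands": [
    [[0,0,-0.01],[0,0,0],1],
    [[0,0,-0.03],[0,0,0],1],
    [[0,0,-0.06],[0,0,0],1],
    [[0,0,-0.1],[0,0,0],1],
    [[0,0,-0.14],[0,0,0],1],
    [[0.02,0.01,-0.18],[0,0,0],1],
    [[0.05,0.02,-0.2],[0,0,0],1],
    [[0.09,0.035,-0.21],[0,0,0],1],
    [[0.13,0.05,-0.21],[0,0,0],1],
    [[0.17,0.07,-0.21],[0,0,0],1],
    [[0.2,0.085,-0.21],[0,0,0],1],
    [[0.2,0.085,-0.21],[0,0,0],1]
  ]
}}

```text
t: 4.8
position: [0.5718, 0.016, 0.2399]
eef_rot: [-2.21, -2.229, -0.001]
contact_force: [0.0, -0.5, -2.8]
width: 0.049
```

Run:
```python
from h import *
s=read_state();print(s['t'],s['position'],s['eef_rot'],s['width'],s['contact_force'])
p,d,c=snap('wrist','w4')
```

```text
4.8 [0.57182537 0.0159952  0.23994825] [-2.20961409e+00 -2.22894230e+00 -8.40220919e-04] 0.04902256867484116 [ 0.00846862 -0.49818101 -2.80318277]
```

View pics/w4.png

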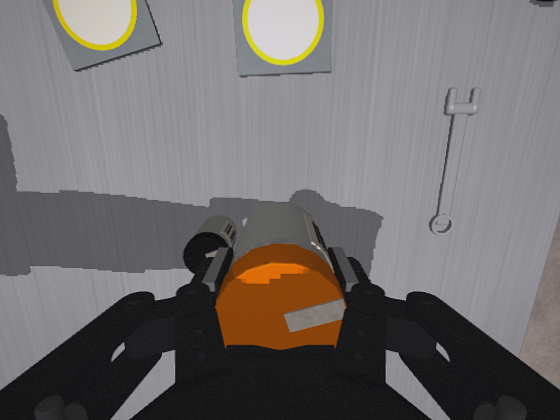

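Holding the canister; the far reader's ring is at (283,18), cut off by the picture's top edge. Moving nearer and higher to see all of it.

Emit:
{"api": "send_rows", "payload": {
  "commands": [
    [[0.03,0,-0.02],[0,0,0],1],
    [[0.06,0,-0.04],[0,0,0],1],
    [[0.09,0,-0.06],[0,0,0],1],
    [[0.11,0,-0.08],[0,0,0],1],
    [[0.11,0,-0.08],[0,0,0],1],
    [[0.11,0,-0.08],[0,0,0],1]
  ]
}}

```text
t: 5.45
position: [0.5708, 0.1208, 0.3213]
eef_rot: [2.218, 2.223, -0.001]
contact_force: [0.1, -0.5, -3.7]
width: 0.0491
```

Run:
```python
from h import *
s=read_state();print(s['t'],s['position'],s['eef_rot'],s['width'],s['contact_force'])
p,d,c=snap('wrist','w5')
```

```text
5.45 [0.57080972 0.12081487 0.32125296] [ 2.21849919e+00  2.22325776e+00 -9.79783171e-04] 0.04905650503099454 [ 0.08873963 -0.5312898  -3.73099383]
```

View pics/w5.png

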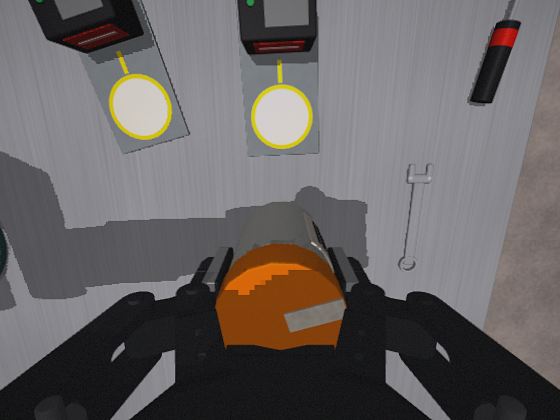

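The target reader is fully in view: ring (282,116), window (278,46), plate edges at columns 245–320. Now the ring centre and the facing direction.

Run:
```python
from h import *
p,d,c=load('w5'); h=cv2.cvtColor(p,cv2.COLOR_RGB2HSV)
y=cv2.inRange(h,(20,130,120),(33,255,255)); y[200:]=0; y[:,:220]=0
cn,hi=cv2.findContours(y,cv2.RETR_CCOMP,1)
for k,hh in zip(cn,hi[0]):
    if len(k)>40: 
        P=plane(c,k[:,0].astype(float),.006)[:,:2]
        q=np.linalg.lstsq(np.c_[2*P,np.ones(len(P))],(P**2).sum(1),rcond=None)[0]; print('inner' if hh[3]>=0 else 'outer',q[:2],np.sqrt(q[2]+q[:2]@q[:2]))
        if hh[3]>=0: ctr=q[:2]
ys,xs=np.nonzero(y); P=plane(c,np.c_[xs,ys].astype(float),.006)[:,:2]
r=np.linalg.norm(P-ctr,axis=1); T=P[r>.049]; v=T.mean(0)-ctr; print('tick',len(T),np.degrees(np.arctan2(v[1],v[0])),r.max())
vx,vy,_,_=cv2.fitLine((T*1000).astype(np.float32),2,0,.01,.01)[:,0]; print('tick line',np.degrees(np.arctan2(vy,vx)))
# red window: rows
red=cv2.inRange(h,(0,120,60),(8,255,255))|cv2.inRange(h,(172,120,60),(180,255,255)); red[60:]=0; red[:,:230]=0; red[:,330:]=0
ys,xs=np.nonzero(red); print('red',xs.min(),xs.max(),ys.min(),ys.max(),len(xs))
o,rr=ray(c,np.c_[xs,ys].astype(float)); D=d[ys,xs]; Q=(o+rr*D[:,None])[D>0]; print('red pts',Q.mean(0),Q.min(0),Q.max(0))
vx,vy,_,_=cv2.fitLine((Q[:,:2]*1000).astype(np.float32),2,0,.01,.01)[:,0]; print('window line',np.degrees(np.arctan2(vy,vx)))
print('ring->window',np.degrees(np.arctan2(*(Q.mean(0)[:2]-ctr)[::-1])),np.linalg.norm(Q.mean(0)[:2]-ctr))
# plate edges: bluish-grey
g=cv2.GaussianBlur(p,(3,3),0); 
for row in range(75,150,10): print(row,[tuple(g[row,x]) for x in (240,252,314,324)] ) if row==75 else None
ed=cv2.Canny(g,30,80); 
L=cv2.HoughLinesP(ed[:160],1,np.pi/360,25,minLineLength=40,maxLineGap=12)
for l in L[:,0]:
    if 230<l[0]<330 and 230<l[2]<330 :
        A=plane(c,[l[:2],l[2:]],.006); e=A[1]-A[0]; print(l,np.degrees(np.arctan2(e[1],e[0])))
for t in('scene0','side0'):
    _,_,c2=load(t); print(t,proj(c2,[*ctr,.006]))
```

```text
outer [0.57401325 0.19732349] 0.04514488471466071
inner [0.57416372 0.1975112 ] 0.04119358773283239
outer [0.56965007 0.26058657] 0.009330411221059197
tick 85 92.99434519822181 0.07771489300539719
tick line -87.180374
red 253 304 41 51 224
red pts [0.5699961  0.28268779 0.05671683] [0.53920326 0.28062959 0.0275005 ] [0.60093504 0.28453566 0.07203102]
window line 2.8407125
ring->window 92.80120434469374 0.08527848543146412
75 [(np.uint8(139), np.uint8(138), np.uint8(144)), (np.uint8(124), np.uint8(129), np.uint8(133)), (np.uint8(120), np.uint8(124), np.uint8(128)), (np.uint8(142), np.uint8(141), np.uint8(146))]
[318 119 318  19] 92.32791621062141
[238  50 248 156] -86.21034256729335
[265  26 317  23] 3.0257556037878746
[239  45 312  47] -1.2418147766757806
[266  39 317  35] 4.108885620205497
[239  47 314  41] 4.23300258645287
[240  36 310 106] -42.38383919730879
[250 157 317 154] 2.6914184158737324
[264  53 309  51] 2.427795723426077
[260  65 317  62] 2.8755407394908192
[238  51 283  49] 2.458955334664702
[252 110 287  63] 51.018444801614976
scene0 [[295.41117866 302.85495276]]
side0 [[234.69619216 284.03782683]]
```

Ring centre is about (0.5735, 0.198) and the facing direction 92.9°. The tick, window line, plate edges and ring-to-window line all agree. The canister heads about 17.2°, so it needs to turn +75.7°, which is tool rz = -75.7.

Emit:
{"api": "send_rows", "payload": {
  "commands": [
    [[0.01,0,0.01],[0,0,-8],1],
    [[0.02,0,0.03],[0,0,-16],1],
    [[0.03,0.001,0.05],[0,0,-24],1],
    [[0.04,0.001,0.07],[0,0,-32],1],
    [[0.05,0.002,0.09],[0,0,-40],1],
    [[0.06,0.002,0.11],[0,0,-48],1],
    [[0.07,0.003,0.13],[0,0,-56],1],
    [[0.077,0.003,0.15],[0,0,-64],1],
    [[0.077,0.003,0.16],[0,0,-72],1],
    [[0.077,0.003,0.16],[0,0,-75.7],1],
    [[0.077,0.003,0.16],[0,0,-75.7],1],
    [[0.077,0.003,0.16],[0,0,-75.7],1]
  ]
}}

```text
t: 6.7
position: [0.5735, 0.1973, 0.1604]
eef_rot: [-0.392, -3.116, 0.002]
contact_force: [0.3, -0.8, -2.8]
width: 0.049
```

Run:
```python
from lid import *
s=read_state();print(s['t'],s['position'],s['eef_rot'],s['width'],s['contact_force'])
snap('wrist','w6'); 
lid('w6',s['position'],s['eef_rot'],s['position'][2]-.0326+.084)
p1,_,_=snap('scene','s6'); p2,_,_=snap('side','d6')
a=np.hstack([cv2.resize(p1[180:380,210:410],(400,400)),cv2.resize(p2[150:350,140:340],(400,400))]);cv2.imwrite('pics/c6.png',a[:,:,::-1])
```

```text
6.7 [0.57349493 0.19730804 0.16037769] [-3.91583883e-01 -3.11568340e+00  1.51980801e-03] 0.04902098110640053 [ 0.28031284 -0.761924   -2.76209335]
stripe px [ 284  298   62   34 1176] [314.98469388 314.8962585 ]
stripe mid (574.80859375, 210.7030029296875) (8.496024131774902, 22.437395095825195) dir -86.55438 -266.55438 tool yaw 165.67303558583694
```

View pics/c6.png

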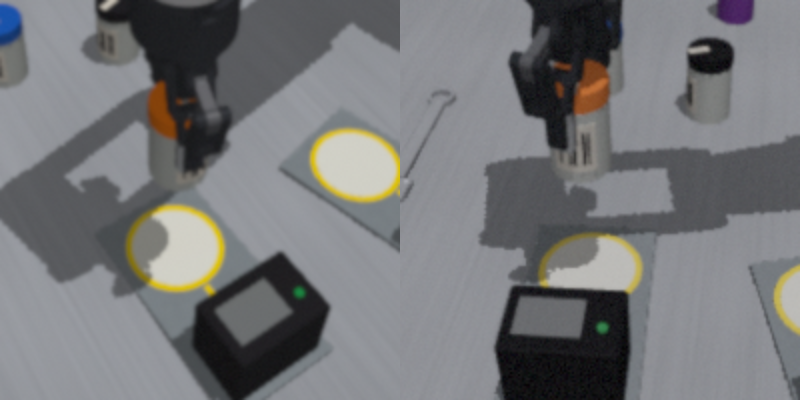

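View pics/w6.png

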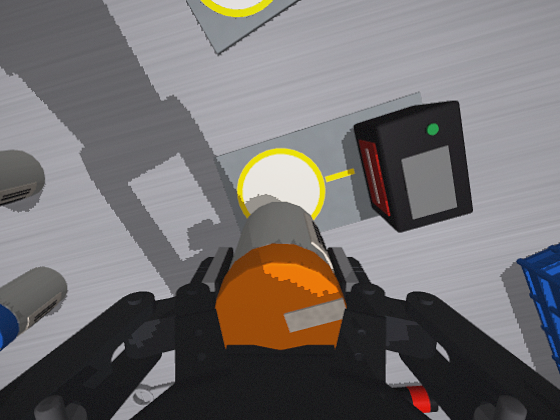

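The canister hangs over the ring with its stripe heading 92–93.5° against the 92.9° wanted. Its lid centre is about (0.575, 0.198). Lowering to just above the plate.

Emit:
{"api": "send_rows", "payload": {
  "commands": [
    [[0.001,0,0.015],[0,0,0],1],
    [[0.001,0,0.035],[0,0,0],1],
    [[0.001,0,0.055],[0,0,0],1],
    [[0.001,0,0.075],[0,0,0],1],
    [[0.001,0,0.09],[0,0,0],1],
    [[0.001,0,0.1],[0,0,0],1],
    [[0.001,0,0.106],[0,0,0],1],
    [[0.001,0,0.11],[0,0,0],1],
    [[0.001,0,0.113],[0,0,0],1],
    [[0.001,0,0.116],[0,0,0],1],
    [[0.001,0,0.116],[0,0,0],1]
  ]
}}

```text
t: 7.95
position: [0.5728, 0.1989, 0.0454]
eef_rot: [0.387, 3.117, 0.0]
contact_force: [0.1, 0.3, -2.9]
width: 0.0487
```

Run:
```python
from lid import *
s=read_state();print(s['t'],s['position'],s['eef_rot'],s['width'],s['contact_force'])
snap('wrist','w7'); 
lid('w7',s['position'],s['eef_rot'],s['position'][2]-.0326+.084)
p1,_,_=snap('scene','s7'); p2,_,_=snap('side','d7')
a=np.hstack([cv2.resize(p1[220:380,210:370],(400,400),interpolation=2),cv2.resize(p2[190:350,150:310],(400,400),interpolation=2)]);cv2.imwrite('pics/c7.png',a[:,:,::-1])
```

```text
7.95 [0.57282108 0.19887598 0.04536985] [3.86923955e-01 3.11744614e+00 1.13390340e-05] 0.048736382947828887 [ 0.06136892  0.27163151 -2.8831134 ]
stripe px [ 284  298   62   34 1178] [315.03310696 314.84634975]
stripe mid (574.0526123046875, 212.2107696533203) (8.513776779174805, 22.441482543945312) dir -86.51755 -266.51755 tool yaw 165.84975427737933
```

View pics/c7.png

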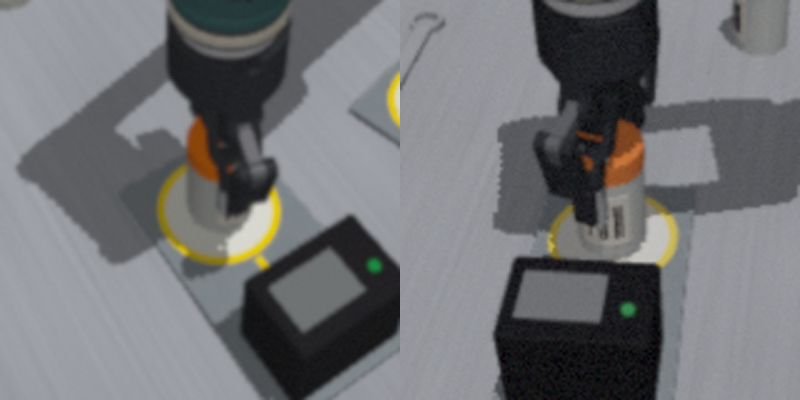

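View pics/w7.png

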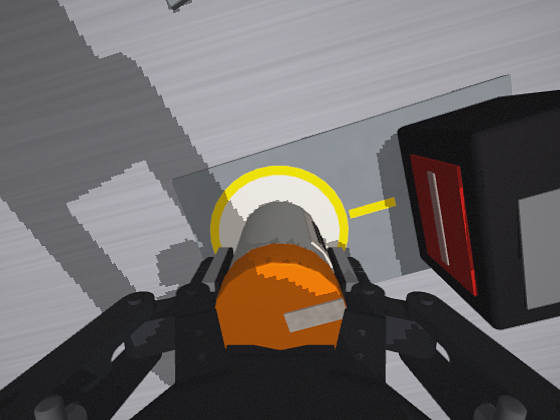

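The can hovers about 6 mm above the plate inside the ring. From this same wrist picture I compare the ring centre and direction.

Run:
```python
from h import *
for t in('w6','w7'):
    p,d,c=load(t); h=cv2.cvtColor(p,cv2.COLOR_RGB2HSV)
    y=cv2.inRange(h,(20,120,90),(33,255,255)); y[260:]=0; y[:130]=0; y[:,:200]=0; y[:,410:]=0
    ys,xs=np.nonzero(y); P=plane(c,np.c_[xs,ys].astype(float),.006)[:,:2]
    g=np.array([.574,.1985])
    for _ in range(5):
        r=np.linalg.norm(P-g,axis=1); A=P[r<.048]
        q=np.linalg.lstsq(np.c_[2*A,np.ones(len(A))],(A**2).sum(1),rcond=None)[0]; g=q[:2]
    r=np.linalg.norm(P-g,axis=1);T=P[r>.05]; v=T.mean(0)-g
    vx,vy,_,_=cv2.fitLine((T*1000).astype(np.float32),2,0,.01,.01)[:,0]
    print(t,g,np.sqrt(q[2]+g@g),'tick dir',np.degrees(np.arctan2(v[1],v[0])),np.degrees(np.arctan2(vy,vx)))
    ed=cv2.Canny(cv2.GaussianBlur(p,(3,3),0),25,60)
    L=cv2.HoughLinesP(ed[:230],1,np.pi/720,50,minLineLength=110,maxLineGap=15)
    for l in L[:,0]:
        Q=plane(c,[l[:2],l[2:]],.006); e=Q[1]-Q[0]; a=np.degrees(np.arctan2(e[1],e[0]))%180
        if 80<a<105: print(l,a)
    b=plane(c,[[284,318],[343,299]],.0968 if t=='w7' else .2118); e=b[1]-b[0]; print('stripe upper edge',np.degrees(np.arctan2(e[1],e[0])))
p,_,_=load('w7');a=cv2.resize(p[240:350,200:360],None,fx=5,fy=5);cv2.imwrite('pics/c8.png',a[:,:,::-1])
```

```text
w6 [0.57444975 0.19764251] 0.04328254916384489 tick dir 92.84641895702745 -87.14575
[213 156 417  91] 92.86675842481615
[319 184 446 145] 93.27622034687157
stripe upper edge 96.4870767589622
w7 [0.57453607 0.19769141] 0.043272979797505454 tick dir 92.85805357918035 -87.22557
[160 181 506  74] 92.69908555811098
[208 169 510  75] 92.82887632624144
[401 126 511  92] 92.9484643101671
[210 169 451  94] 92.8529884318497
stripe upper edge 96.6403340193004
```

View pics/c8.png

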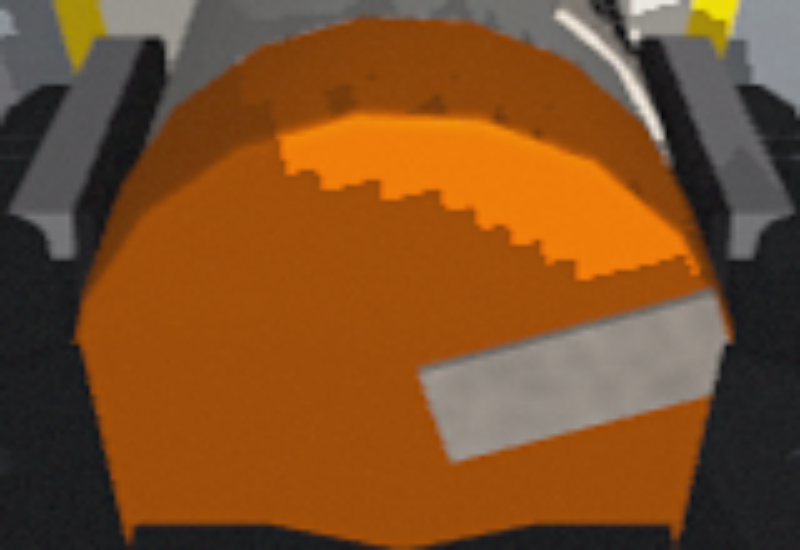

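Run:
```python
from h import *
p,d,c=load('w7'); z=.0454-.0326+.084
u=lambda x,y:(200+x/5-.4,240+y/5-.4)
A=plane(c,[u(418,368),u(712,292),u(455,462),u(710,395)],z)[:,:2]
f=lambda e:np.degrees(np.arctan2(e[1],e[0]))
print(A, f(A[1]-A[0]),f(A[3]-A[2]),'short',f(A[0]-A[2]))
m=(A[0]+A[2])/2; print('inner end mid',m)
# lid front top arc: (bright/dark boundary) px
B=plane(c,[u(150,205),u(245,140),u(360,113),u(490,122),u(595,160),u(690,238)],z)[:,:2]
q=np.linalg.lstsq(np.c_[2*B,np.ones(len(B))],(B**2).sum(1),rcond=None)[0]; print('lid',q[:2],np.sqrt(q[2]+q[:2]@q[:2]))
# fixed radius .025 fit
from scipy.optimize import least_squares
s=least_squares(lambda g:np.linalg.norm(B-g,axis=1)-.025,[.574,.198]); print(s.x,s.fun)
```

```text
[[0.57037774 0.20090062]
 [0.56932585 0.22302275]
 [0.57901951 0.20161355]
 [0.57786343 0.22125295]] 92.72230954710494 93.36883870935932 short -175.28387508867053
inner end mid [0.57469862 0.20125708]
lid [0.57500057 0.19858519] 0.02586639499620656
[0.57404553 0.19889603] [ 9.33918877e-05  1.87966936e-04 -1.19110340e-04 -2.55122125e-04
 -2.58379173e-05  2.60927265e-04]
```

The can heads 93.0° against the reader's 92.85°, and its centre is within about 1 mm of the ring's. Now setting it down gently.

Emit:
{"api": "send_rows", "payload": {
  "commands": [
    [[0,0,0.0015],[0,0,0],1],
    [[0,0,0.003],[0,0,0],1],
    [[0,0,0.004],[0,0,0],1],
    [[0,0,0.005],[0,0,0],1],
    [[0,0,0.005],[0,0,0],1]
  ]
}}

```text
t: 8.6
position: [0.5726, 0.1988, 0.04]
eef_rot: [-0.387, -3.117, 0.0]
contact_force: [-0.3, 0.4, -3.3]
width: 0.0487
```

Run:
```python
from h import *
s=read_state();print(s['t'],s['position'],s['contact_force'],s['width'])
```

```text
8.6 [0.57256703 0.19882537 0.03998541] [-0.25274538  0.37370883 -3.31498793] 0.04873071305507132
```

Emit:
{"api": "send_rows", "payload": {
  "commands": [
    [[0,0,0.0005],[0,0,0],1],
    [[0,0,0.001],[0,0,0],1],
    [[0,0,0.001],[0,0,0],1]
  ]
}}

```text
t: 8.9
position: [0.5727, 0.1988, 0.0392]
eef_rot: [-0.387, -3.118, 0.0]
contact_force: [-1.1, 0.6, -2.4]
width: 0.0487
```

Emit:
{"api": "send_rows", "payload": {
  "commands": [
    [[0,0,0.0005],[0,0,0],1],
    [[0,0,0.001],[0,0,0],1],
    [[0,0,0.001],[0,0,0],1]
  ]
}}

```text
t: 9.2
position: [0.5728, 0.1989, 0.0387]
eef_rot: [0.387, 3.117, -0.0]
contact_force: [-1.2, -1.2, -0.2]
width: 0.0484
```

Emit:
{"api": "send_rows", "payload": {
  "commands": [
    [[0,0,0.0005],[0,0,0],1],
    [[0,0,0.0008],[0,0,0],1],
    [[0,0,0.0008],[0,0,0],1]
  ]
}}

```text
t: 9.5
position: [0.5729, 0.1989, 0.0387]
eef_rot: [0.387, 3.117, 0.0]
contact_force: [-2.8, -1.7, 4.1]
width: 0.0488
```

Contact with the plate: the upward force rises to +4 N. Opening slowly.

Emit:
{"api": "send_rows", "payload": {
  "commands": [
    [[0,0,0.0005],[0,0,0],0.42],
    [[0,0,0.0005],[0,0,0],0.38],
    [[0,0,0.0005],[0,0,0],0.34],
    [[0,0,0.0005],[0,0,0],0.28],
    [[0,0,0.0005],[0,0,0],0.2],
    [[0,0,0.0005],[0,0,0],0.1],
    [[0,0,0.0005],[0,0,0],0],
    [[0,0,0.0005],[0,0,0],0],
    [[0,0,0.0005],[0,0,0],0]
  ]
}}

```text
t: 10.4
position: [0.5728, 0.1989, 0.037]
eef_rot: [0.387, 3.118, -0.0]
contact_force: [0.5, -0.4, 0.6]
width: 0.0856
```

Run:
```python
from h import *
s=read_state();print(s['t'],s['position'],s['contact_force'],s['width'])
snap('wrist','w9')
```

```text
10.4 [0.57277468 0.1988575  0.03696748] [ 0.51089979 -0.39319087  0.56761485] 0.0855759228013843
```

View pics/w9.png

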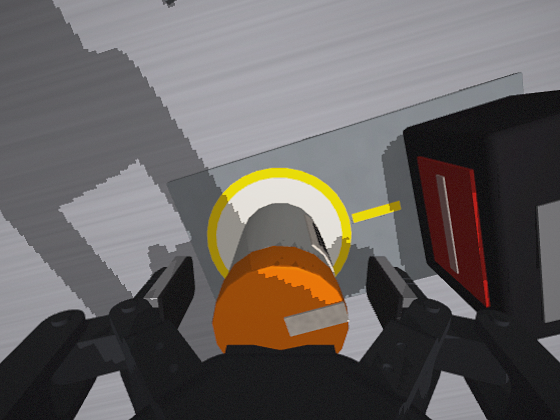

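The canister is released and stands upright in the ring, with its lid at (282,300) clear of both fingers. Retreating straight up, then back so the wrist camera can see it from above. Tool -x is world +x, so I stay within reach.

Emit:
{"api": "send_rows", "payload": {
  "commands": [
    [[0,0,-0.01],[0,0,0],0],
    [[0,0,-0.03],[0,0,0],0],
    [[0,0,-0.06],[0,0,0],0],
    [[0,0,-0.1],[0,0,0],0],
    [[0,0,-0.14],[0,0,0],0],
    [[0,0,-0.18],[0,0,0],0],
    [[-0.03,0,-0.21],[0,0,0],0],
    [[-0.06,0,-0.22],[0,0,0],0],
    [[-0.08,0,-0.22],[0,0,0],0],
    [[-0.08,0,-0.22],[0,0,0],0],
    [[-0.08,0,-0.22],[0,0,0],0]
  ]
}}

```text
t: 11.55
position: [0.6499, 0.1793, 0.2567]
eef_rot: [-0.387, -3.116, 0.0]
contact_force: [0.8, 0.7, -0.4]
width: 0.0856
```

Run:
```python
from h import *
s=read_state();print(s['t'],s['position'],s['contact_force'],s['width'])
p,d,c=snap('wrist','w10'); snap('scene','s10')
h=cv2.cvtColor(p,cv2.COLOR_RGB2HSV)
m=cv2.inRange(h,(3,110,50),(16,255,255)); m[300:]=0
k=max(cv2.findContours(m,0,1)[0],key=cv2.contourArea); hull=cv2.convexHull(k)
P=plane(c,hull[:,0].astype(float),.09)[:,:2]; ctr,r=cv2.minEnclosingCircle(P.astype(np.float32)); print('lid',ctr,r)
ms=np.zeros_like(m); cv2.drawContours(ms,[hull],-1,255,-1)
ws=cv2.bitwise_and(cv2.inRange(h,(0,0,110),(180,100,255)),cv2.erode(ms,np.ones((3,3))))
k2=max(cv2.findContours(ws,0,1)[0],key=cv2.contourArea)
mm=np.zeros_like(m);cv2.drawContours(mm,[k2],-1,255,-1);ys,xs=np.nonzero(mm)
S=plane(c,np.c_[xs,ys].astype(float),.09)[:,:2]; mu=S.mean(0); _,_,v=np.linalg.svd(S-mu)
print('stripe',np.degrees(np.arctan2(v[0,1],v[0,0]))%180,np.degrees(np.arctan2(*(mu-ctr)[::-1])),len(xs))
```

```text
11.55 [0.64986772 0.17930018 0.25667752] [ 0.7883096   0.65266844 -0.3590092 ] 0.08557865337520286
lid (0.5743154883384705, 0.19851373136043549) 0.02486220747232437
stripe 92.76046778607679 94.83925354907839 184
```

View pics/w10.png

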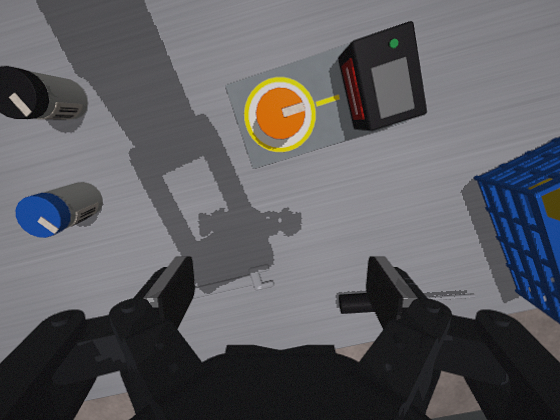

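View pics/s10.png

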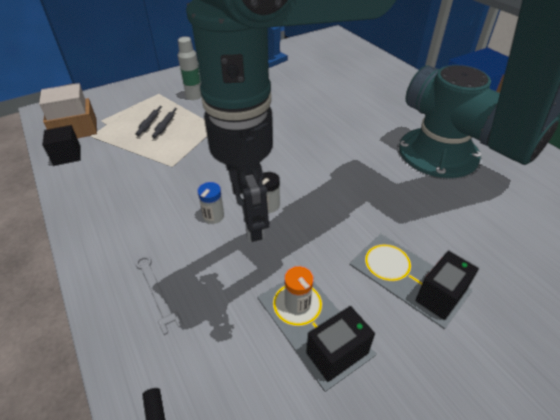

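The orange can stands upright in the far reader's ring, at scene (298,290). Its stripe points to the window and the gripper is well clear. Blue (210,203) and black (270,190) are where they were. Handing in.

```bash
python3 -c "
from rig import *
print(hand_in())"
```

```text
the job is handed in; nothing more can be done
None
```

The orange-lidded canister now stands upright in the yellow ring of the farther code reader, its patch facing the red window. I let go of it and handed the job in at about 11.7 s.

- **Position:** the last wrist picture put the lid centre at (0.574, 0.1985). The ring centre measured (0.5745, 0.198), so they agree to about 1 mm.
- **Heading:** the stripe's own line read 92.8° against the reader's 92.9°. A cruder check, from lid centre to stripe centroid, read 94.8°, about 2° off. I trusted the line fit.
- **Measurements that disagreed:** early on, the scene and side cameras placed the canister 2–4 mm from the wrist camera's estimate. I worked from the wrist camera because it sees the canister and the gripper together.
- **Setting down:** readings after each step showed at most about 5 N. I opened the fingers only once the canister pressed on the plate with about 4 N.
- **Bystanders:** blue and black look unmoved in the last scene picture, judged by eye and not measured. The gripper was well clear and touching nothing.

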